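Snug down the filter holder's wing nuts in cross order

ROBOT

A 6-joint arm with a two-finger parallel gripper is mounted at the origin on the work surface. World frame = base frame: x ahead of the robot, y to its left, z up, the work surface at z = 0. Lengths are in m, angles in rad, forces in N, time in s.
With the tool pointing down it reaches from about 0.25 to 0.85 m from the base axis. Payload 12.5 kg.
Tool frame: the origin (TCP) lies at the very end of the fingers, on their centre line; the grasp point (between the pads) lies 19 mm behind it; z points along the fingers, y is the direction in which the jaws open and shut (so a half turn about z gives the same grasp; the last joint's range is limited). The gripper opens to 93 mm and grips with 3 to 60 N. Pads are 15 mm wide; open, the fingers measure 128 mm over their backs; the gripper's body (75 mm by 188 mm) begins 65 mm behind the grasp point.
Start: joints at [1.018, 0.351, 1.652, -0, 1.139, -0.085], TCP at [0.248, 0.491, 0.219] pointing down, gripper open.
Joint ranges: [-2.75, 2.75], [-0.79, 2.1], [0.01, 2.65], [-1.57, 4.71], [0.07, 3.14], [-2.87, 2.87]. Speed limits (rad/s): [2.22, 2.22, 2.79, 3.14, 3.14, 3.14].

INTERFACE

Orientations are given as a rotation vector (axis times angle).
In Python, from workcell import r, camera, camera_model gives the robot as it stands.
- The arm moves only by the tool carry_out, never from a script. Its argument "rows" is a list of rows, each an object with "offset": the shift along the tool's x, y, z in mm, a list of three; "rotation": the turn, a rotation vector about the tool's x, y, z in rad, a list of three; "grip": the finger opening in mm, from 0 to 93. In form: [{"offset": [dx, dy, dz], "rotation": [ax, ay, az], "grip": grip}, ...]. A call has 1 to 10 rows; each row is the pose to reach, as a shift and turn from the pose commanded when the call began, along the tool's axes at that moment; what a row does not reach only later rows make up. A row lasts 1/10 s, in which the tool goes at most 50 mm and 8.59 degrees, less where a joint would pass 70% of its speed; a pose out of reach is approached as far as the arm can. A call with a gripper value outside its range is refused whole. The fingers move at their own pace and stop on an object; "grip_force" is the grip in N (left out, the last holds). Time passes only in rows, so rows that repeat a pose let the fingers close. It gives the time, the measured TCP pose, the force and the opening at its end, in the units of the state.
- r.get_state(): the state, without advancing time (a new reading comes with each control period).
- camera(name): name is "side" or "top"; returns the picture (420x560x3 uint8, red, green, blue); there is no depth.
- camera_model(name): a dict with "vertical_fov" (degrees; the focal length in pixels is half the picture's height over the tangent of half this angle, whatever the lens; pixels are square), "cx", "cy" (the principal point, pixels), "k1" (the pictures are not rectified: a ray, as slopes to the right and down, at radius r is drawn at 1 + k1 r^2 times it, then the intrinsics apply), "R" (3x3) and "t" (3): a world point X has camera coordinates R X + t. Camera axes: x right, y down, z forward; pixel columns grow to the right and rows downward; lengths in m; the calibration is good to about 2 mm. A picture is of the moment at which its call begins. camera_model takes no time and is no camera call.
- r.finish_job(): hands the job in, once; it reports no verdict.
The state is a dict: "clock": time; "q": joint angles; "joint_vel": joint speeds; "tau": joint torques, N m; "ee_pos": TCP position; "tcp_rot": TCP orientation; "contact_force": force on the tool from outside, world axes, zero at the start; "moment": the same for the moment, N m; "grip_width": finger opening in m.
Only numpy, scipy, OpenCV 4.12 (cv2) and the standard library are available. Lean on these libraries where they do the work, as an engineer would, in place of code of your own. Each camera call takes 0.05 s, during which the arm holds its last target.

TASK

Close up the round steel filter holder with the four-pronged wing-nut key: one of its four wing nuts is already tight (its wings point at the middle of the lid), the other three each still need about an eighth of a turn clockwise, until their wings point at the middle too. Work crosswise: first the nut opposite the tight one, and only then the other two, in either order. Turn them with the key only, not with the gripper or arm, and leave the key standing upright on the lid over one of those last two nuts.

Things in the scene. Friction and masses are not known exactly. Their poses are not given: they have to be found in the camera images.
- key_grip (a point): Centre of the handle bar of the loose upright key (0.3 kg); bar 80 long (x) x 20 wide (y) x 30 mm high, 85 mm above the prong tips. Below: 16 mm stem, disc 63 across at 32-42 mm, four prongs 10 thick, 32 long, 26 mm from the axis on the diagonals, 45 deg from the bar. It stands on its prongs, also on the lid around a nut. The similar key with one plain 38 mm socket is not wanted.
- holder: Fixed round steel filter holder, 232 mm across; origin at the centre of its underside, z up. Lid top at 60 mm. Wing nuts on the lid 80 mm from its centre: the tight one (cannot turn) at +x, nut_opposite -x, nut_left +y, nut_right -y. Pipe stub in the middle, 20 mm across (foot 36), 40 mm above the lid; vent 14 across, 22 high at x = y = 32 mm.
- nut_opposite (a joint): Wing nut opposite the tight one: hub 20, wings 64 tip to tip, 8 thick, top 24 mm above the lid. Angle in rad, grows clockwise from above; 0: wings point at the lid's middle; starts near -0.85. Friction about 0.1 N m, stays where left, no stop at 0.
- nut_left (a joint): Same, for the nut at the holder's +y. Using the key: lower it centred on the nut with the bar along (or square to) the wings, so the prongs straddle them with 9 mm to spare each side. Turned clockwise it moves freely about 25 deg, then two prongs push the wings, the bar staying about 25 deg ahead of them.
- nut_right (a joint): Same as nut_left, for the nut at the holder's -y.

How it is judged:
On the way, in this order (a step that is already met when the one before it is completed fails the run):
1. the nut opposite the tight one is turned to within 20 degrees of pointing at the middle while the other two are still loose (value of joint nut_opposite between -0.35 and 0.35 rad and value of joint each of nut_left, nut_right below -0.5 rad), for 0.2 s.
2. then the other two nuts are turned to within 20 degrees of pointing at the middle (value of joint nut_left between -0.35 and 0.35 rad and value of joint nut_right between -0.35 and 0.35 rad), for 0.2 s.
At the end, for the whole second after the job is handed in: All three nuts have their wings within 20 degrees (0.35 rad) of pointing at the middle of the lid, and the key stands by itself on its prongs on the lid, upright within 10 degrees, over nut_left or nut_right (within 30 mm each way, height within 10 mm) (all of step 2 and value of joint nut_opposite between -0.35 and 0.35 rad and angle between key_grip's own z axis and vertical below 0.17 rad and z of key_grip in the frame of holder between 0.135 and 0.155 m and x of key_grip in the frame of holder between -0.03 and 0.03 m and (y of key_grip in the frame of holder between 0.05 and 0.11 m or y of key_grip in the frame of holder between -0.11 and -0.05 m)); the robot touches nothing.
It fails at once if the gripper or arm presses on the filter holder or its nuts with more than 3 N (contact force between any of the fingers, the arm and holder above 3 N).
It also fails if it takes over 53 s, if anything falls off the work surface, if the arm or the gripper's body presses on something with over 40 N, if the wrist force passes 120 N, or if a joint passes its speed limit or range.

## Working session

There is one attempt and no reset: what is moved stays moved. The work goes in short steps, Python scripts to look and compute and a tool call to move; the robot and the scene stay as the last step left them, time stands still between calls to the robot, and variables do not carry over. Pictures are saved under pics/ and viewed, and the job is handed in when it is done.

Besides the shell and the picture viewer there is one more tool, called after ">>>" as name([rows], argument=value, ...), one row to a line, values as JSON. carry_out: Moves the arm, as the interface text tells. Its arguments: {"type":"object","properties":{"rows":{"type":"array","items":{"type":"object","properties":{"offset":{"type":"array","items":{"type":"number"}},"rotation":{"type":"array","items":{"type":"number"}},"grip":{"type":"number"}}}},"grip_force":{"type":"number"}},"required":["rows"]}

```bash
ls; mkdir -p pics; python3 - <<'E'
from workcell import r,camera,camera_model
import cv2
s=r.get_state();print(s)
for n in("side","top"):
    cv2.imwrite(f"pics/{n}0.png",camera(n)[:,:,::-1]);print(n,camera_model(n))
E
```

```text
pics
{'clock': 0.0, 'q': array([ 1.01840952e+00,  3.51238645e-01,  1.65244611e+00,  1.97663035e-05,
        1.13909257e+00, -8.46041769e-02]), 'joint_vel': array([-1.49918404e-04, -2.50839127e-06, -5.90021192e-04,  6.18550088e-04,
        6.85893375e-04,  7.38954358e-04]), 'tau': array([ 8.92724966e-04, -4.97315812e+01, -2.85253894e+01,  6.99422322e-02,
        2.56496732e-02, -2.31954027e-05]), 'ee_pos': array([0.24778788, 0.490624  , 0.21809174]), 'tcp_rot': array([-7.28032676e-01, -3.05567209e+00,  1.75824922e-03]), 'contact_force': array([ 0.74373371, -0.53862469,  0.26602024]), 'moment': array([-0.01346487,  0.03021724, -0.02992284]), 'grip_width': 0.09253709951314207}
side {'vertical_fov': 55.20406829401462, 'cx': 276.6632039866694, 'cy': 212.39530475025288, 'k1': -0.06514687787984769, 'R': array([[ 0.98205883, -0.1874927 , -0.02017269],
       [-0.1137836 , -0.50385477, -0.85626145],
       [ 0.15037866,  0.84319444, -0.51614862]]), 't': array([-0.54418839,  0.11227088,  0.66785435])}
top {'vertical_fov': 51.39810872230382, 'cx': 276.6626945324464, 'cy': 214.10620624599252, 'k1': -0.1022304508872057, 'R': array([[-0.01398232, -0.99974243,  0.01787657],
       [-0.98328728,  0.01050214, -0.1817576 ],
       [ 0.18152304, -0.0201192 , -0.98318086]]), 't': array([-0.02020483,  0.56130452,  0.66363278])}
```

View pics/side0.png

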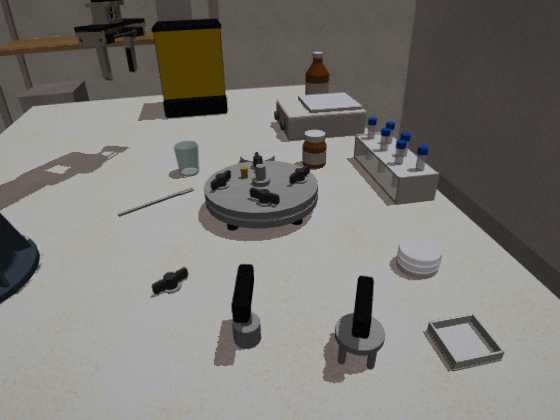

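View pics/top0.png

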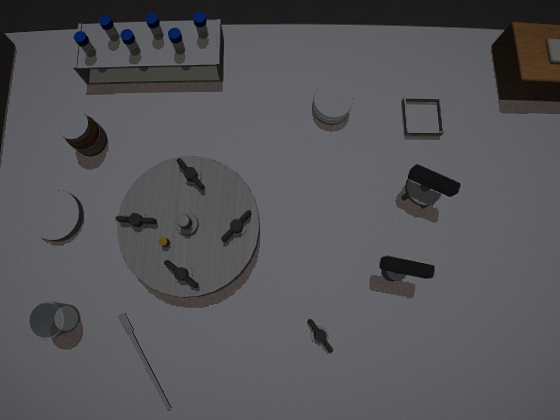

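Top view: holder centre about (188,223); the tight nut is the left one (136,220), its wings towards the middle. The vent at (164,241) puts holder +y downwards. So nut_opposite is (236,227), nut_left (181,273) and nut_right (190,174). The pronged key is at (430,183), and the socket key at (405,268) is the decoy.

```bash
cat > h.py <<'E'
import numpy as np,cv2
from workcell import r,camera,camera_model
def K(n):
    m=camera_model(n);f=210/np.tan(np.radians(m["vertical_fov"])/2)
    return np.array([[f,0,m["cx"]],[0,f,m["cy"]],[0,0,1.]]),np.array([m["k1"],0,0,0,0.]),m["R"],m["t"]
def proj(n,X):
    k,d,R,t=K(n);return cv2.projectPoints(np.atleast_2d(np.float64(X)),cv2.Rodrigues(R)[0],t,k,d)[0][:,0]
def ray(n,p):
    k,d,R,t=K(n);u=cv2.undistortPoints(np.float64(p).reshape(-1,1,2),k,d)[:,0]
    return -R.T@t,(np.c_[u,np.ones(len(u))])@R
def onplane(n,p,z):
    c,v=ray(n,p);return c+v*((z-c[2])/v[:,2])[:,None]
def tri(ps,pt):
    a,u=ray("side",[ps]);b,v=ray("top",[pt]);u=u[0];v=v[0]
    s=np.linalg.lstsq(np.c_[u,-v],b-a,rcond=None)[0];p,q=a+s[0]*u,b+s[1]*v
    return (p+q)/2,np.linalg.norm(p-q)
E
python3 - <<'E'
import cv2
s=cv2.imread("pics/side0.png");t=cv2.imread("pics/top0.png")
a=cv2.resize(s[240:400,210:410],None,fx=4,fy=4,interpolation=2)[:600]
b=cv2.resize(cv2.convertScaleAbs(t[150:290,370:480],alpha=2.5),None,fx=4,fy=4,interpolation=2)
c=cv2.resize(cv2.convertScaleAbs(t[145:305,105:270],alpha=2),None,fx=3.7,fy=3.7,interpolation=2)
cv2.imwrite("pics/a.png",a);cv2.imwrite("pics/b.png",b);cv2.imwrite("pics/c.png",c)
E
```

```text
(no output)
```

View pics/a.png

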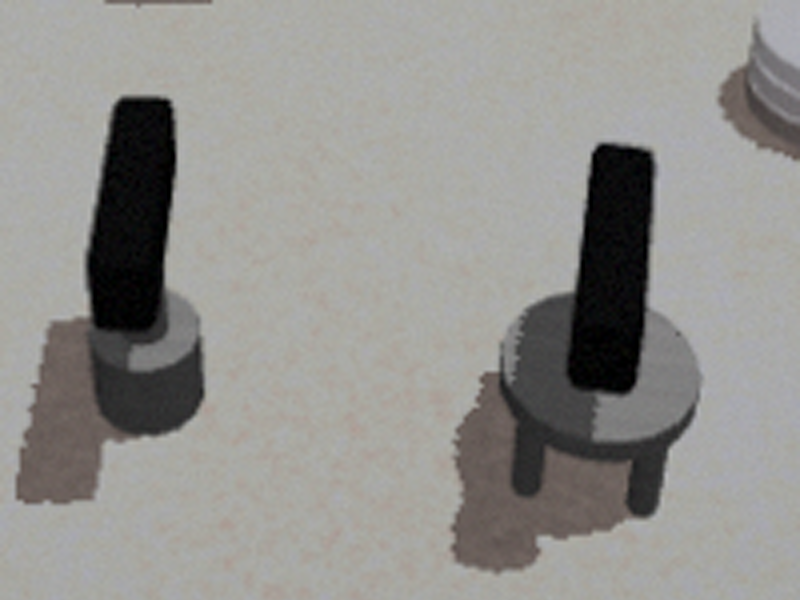

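View pics/b.png

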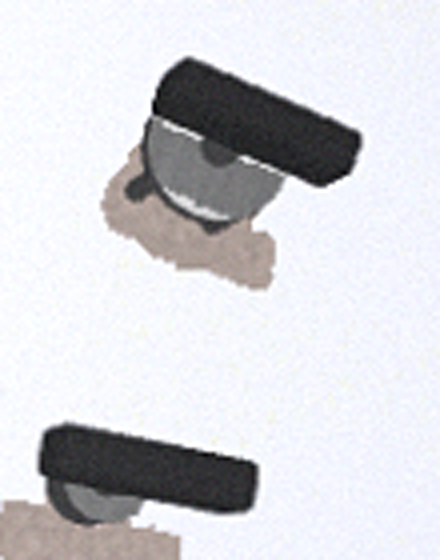

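View pics/c.png

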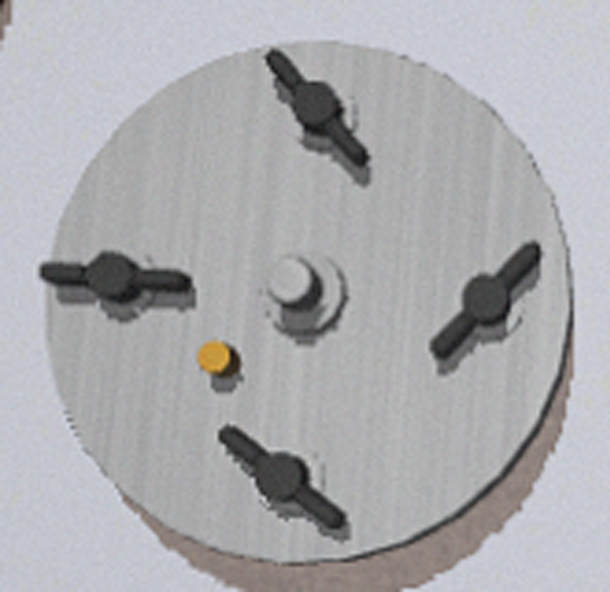

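```bash
cat > meas.py <<'E'
from h import *
def comps(n,img,roi,th):
    g=img.max(2);x0,y0,x1,y1=roi;m=np.zeros(g.shape,np.uint8)
    m[y0:y1,x0:x1]=(g[y0:y1,x0:x1]<th)
    c,l,s,ce=cv2.connectedComponentsWithStats(m)
    return [(s[i,4],ce[i],np.argwhere(l==i)[:,::-1]) for i in range(1,c) if s[i,4]>60]
def axis(p):
    q=p[:,:2]-p[:,:2].mean(0);w,v=np.linalg.eigh(q.T@q);return np.arctan2(v[1,1],v[0,1])
E
python3 - <<'E'
from meas import *
s=cv2.imread("pics/side0.png");t=cv2.imread("pics/top0.png")
for th in(20,30,36): 
    print(th,[(a,c.round(1)) for a,c,p in comps("top",t,(375,150,480,290),th)],[(a,c.round(1)) for a,c,p in comps("side",s,(210,240,410,400),th)])
print([(a,c.round(1)) for a,c,p in comps("top",t,(110,150,265,300),44)])
print(t[223,150],t[174,190],t[178,430],t[190,420],s[300,362],s[330,350])
E
```

```text
20 [(np.int32(570), array([433.4, 181.2])), (np.int32(195), array([403.3, 269.1]))] [(np.int32(933), array([242.8, 293.9])), (np.int32(957), array([362.6, 307.6]))]
30 [(np.int32(839), array([433. , 180.8])), (np.int32(782), array([405.3, 267.5]))] [(np.int32(958), array([242.8, 294.1])), (np.int32(981), array([362.7, 307.7]))]
36 [(np.int32(861), array([433. , 180.8])), (np.int32(90), array([410.1, 196.7])), (np.int32(802), array([405.1, 267.5]))] [(np.int32(972), array([242.9, 294. ])), (np.int32(995), array([362.6, 307.6]))]
[(np.int32(286), array([190.5, 174.5])), (np.int32(312), array([236.2, 226.3])), (np.int32(326), array([136.5, 220.2])), (np.int32(94), array([240. , 269.2])), (np.int32(309), array([180.9, 273.9]))]
[21 19 18] [33 33 34] [20 19 20] [52 53 51] [16 13 13] [72 72 71]
```

```bash
python3 - <<'E'
from meas import *
s=cv2.imread("pics/side0.png");t=cv2.imread("pics/top0.png")
k,e=tri((362.7,307.7),(433,180.8));print("key",k,e)
for a,c,p in comps("top",t,(375,150,480,205),30): print("yaw top",np.degrees(axis(onplane("top",p,.087))),)
for a,c,p in comps("side",s,(340,240,410,400),30): print("yaw side",np.degrees(axis(onplane("side",p,.085))))
N=comps("top",t,(110,150,265,300),44)
N=[n for n in N if n[0]>200]
for z in(.075,.084):
    C=np.array([onplane("top",[n[1]],z)[0] for n in N]);print(z,C.round(4),C.mean(0).round(4))
    print("ang",[round(np.degrees(axis(onplane("top",n[2],z))),1) for n in N], np.linalg.norm(C[0]-C[3]),np.linalg.norm(C[1]-C[2]))
    d=C[2]-C[1];print("holder yaw",np.degrees(np.arctan2(d[1],d[0])));d=C[3]-C[0];print(np.degrees(np.arctan2(d[1],d[0]))-90)
print([(a,c.round(1)) for a,c,p in comps("side",s,(200,150,325,215),60)])
E
```

```text
key [ 0.60757629 -0.28125593  0.08208485] 0.00023238635942710953
yaw top 67.87039887335811
yaw side 65.1075385042943
0.075 [[0.6232 0.1114 0.075 ]
 [0.5379 0.0374 0.075 ]
 [0.5492 0.1961 0.075 ]
 [0.464  0.1231 0.075 ]] [0.5436 0.117  0.075 ]
ang [np.float64(-140.8), np.float64(137.2), np.float64(83.9), np.float64(52.5)] 0.15967635722959084 0.15910603677065246
holder yaw 85.91861285308273
85.8204174413001
0.084 [[0.6207 0.1098 0.084 ]
 [0.5365 0.0367 0.084 ]
 [0.5477 0.1933 0.084 ]
 [0.4635 0.1213 0.084 ]] [0.5421 0.1153 0.084 ]
ang [np.float64(-140.8), np.float64(137.2), np.float64(83.9), np.float64(52.5)] 0.15756253859072256 0.15699976811624738
holder yaw 85.91861285308273
85.8204174413001
[(np.int32(63), array([313.7, 151.1])), (np.int32(199), array([258.5, 167.3])), (np.int32(282), array([302.6, 172.2])), (np.int32(227), array([220.3, 180. ])), (np.int32(335), array([264.4, 196.2])), (np.int32(527), array([257.3, 208.8])), (np.int32(70), array([308.1, 209.6]))]
```

```bash
cat > go.py <<'E'
import sys
from h import *
from scipy.spatial.transform import Rotation as Ro
def goal(x,y,z,phi):
    s=r.get_state();R=Ro.from_rotvec(s["tcp_rot"]);c,d=np.cos(np.radians(phi)),np.sin(np.radians(phi))
    G=Ro.from_matrix(np.array([[c,d,0],[d,-c,0],[0,0,-1.]]))
    o=R.inv().apply(np.array([x,y,z])-s["ee_pos"])*1000;rv=(R.inv()*G).as_rotvec()
    M=R.as_matrix();print("now",s["ee_pos"].round(4),"phi",round(np.degrees(np.arctan2(M[1,0],M[0,0])),2),"tilt",M[2,2].round(5),"t",s["clock"],"F",s["contact_force"].round(1),"w",s["grip_width"])
    print("offset mm",o.round(1),"rot",rv.round(3))
if __name__=="__main__": goal(*map(float,sys.argv[1:5]))
E
python3 - <<'E'
from h import *
print("bottle cap", tri((317,136),(62,215)))
for n in [(317,136),(317,55)]: print(onplane("side",[n],.1))
print("top bottle",onplane("top",[(72,122),(90,140),(60,215)],.1))
print("tubes",tri((371,121),(82,39)), tri((422,151),(200,19)))
print("key2",tri((242.8,294.1),(405.3,267.5)))
print("key at .085",onplane("top",[(433,180.8)],.085),onplane("side",[(362.7,307.7)],.085))
# side disc centre: 
E
python3 go.py 0.608 -0.281 0.25 66.7
```

```text
bottle cap (array([0.63247334, 0.29607286, 0.08493764]), np.float64(0.15499882974339213))
[[0.69871672 0.24709872 0.1       ]]
[[0.99082924 1.27845319 0.1       ]]
top bottle [[0.70757233 0.30380001 0.1       ]
 [0.67587341 0.27094706 0.1       ]
 [0.55426381 0.31040548 0.1       ]]
tubes (array([0.85304669, 0.2980214 , 0.10828462]), np.float64(0.002015242082149905)) (array([0.88573747, 0.09906669, 0.10567541]), np.float64(0.003087135112406346))
key2 (array([ 0.46889831, -0.22602312,  0.08120942]), np.float64(0.00035978426703647375))
key at .085 [[ 0.60693019 -0.28012269  0.085     ]] [[ 0.60610365 -0.28401642  0.085     ]]
now [0.2478 0.4907 0.2182] phi 153.2 tilt -1.0 t 0.1 F [ 0.   0.4 -0.2] w 0.09264677473026235
offset mm [-669.4 -526.4  -31.3] rot [-1.00e-03  1.00e-03  1.51e+00]
```

>>> carry_out([
  {"offset": [0, 0, -60], "rotation": [0, 0, 0], "grip": 93},
  {"offset": [-669, -526, -60], "rotation": [0, 0, 1.51], "grip": 60},
  {"offset": [-669, -526, -60], "rotation": [0, 0, 1.51], "grip": 60},
  {"offset": [-669, -526, -60], "rotation": [0, 0, 1.51], "grip": 60},
  {"offset": [-669, -526, -60], "rotation": [0, 0, 1.51], "grip": 60},
  {"offset": [-669, -526, -60], "rotation": [0, 0, 1.51], "grip": 60},
  {"offset": [-669, -526, -60], "rotation": [0, 0, 1.51], "grip": 60},
  {"offset": [-669, -526, -60], "rotation": [0, 0, 1.51], "grip": 60},
  {"offset": [-669, -526, -60], "rotation": [0, 0, 1.51], "grip": 60},
  {"offset": [-669, -526, -60], "rotation": [0, 0, 1.51], "grip": 60},
], grip_force=60)

```text
clock: 1.1
ee_pos: [0.4386, 0.0811, 0.274]
tcp_rot: [-2.484, -1.923, -0.0]
contact_force: [1.3, -0.3, -0.6]
grip_width: 0.0598
```

```bash
python3 go.py 0.6072 -0.2815 0.16 66.7
```

```text
now [0.4386 0.0811 0.274 ] phi 75.49 tilt -1.0 t 1.1 F [ 1.3 -0.3 -0.6] w 0.05981747561990769
offset mm [-308.8  254.1  113.9] rot [ 0.    -0.     0.153]
```

>>> carry_out([
  {"offset": [-307, 254, 60], "rotation": [0, 0, 0.12], "grip": 60},
  {"offset": [-307, 254, 60], "rotation": [0, 0, 0.12], "grip": 60},
  {"offset": [-307, 254, 60], "rotation": [0, 0, 0.12], "grip": 60},
  {"offset": [-307, 254, 60], "rotation": [0, 0, 0.12], "grip": 60},
  {"offset": [-307, 254, 60], "rotation": [0, 0, 0.12], "grip": 60},
  {"offset": [-307, 254, 60], "rotation": [0, 0, 0.12], "grip": 60},
  {"offset": [-307, 254, 60], "rotation": [0, 0, 0.12], "grip": 60},
  {"offset": [-307, 254, 60], "rotation": [0, 0, 0.12], "grip": 60},
  {"offset": [-307, 254, 60], "rotation": [0, 0, 0.12], "grip": 60},
  {"offset": [-307, 254, 60], "rotation": [0, 0, 0.12], "grip": 60},
])

```text
clock: 2.1
ee_pos: [0.6092, -0.2772, 0.2126]
tcp_rot: [-2.589, -1.776, 0.001]
contact_force: [-0.5, 0.5, 1.0]
grip_width: 0.0599
```

```bash
python3 go.py 0.6072 -0.2815 0.066 66.7
```

```text
now [ 0.6092 -0.2772  0.2126] phi 68.89 tilt -1.0 t 2.1 F [-0.5  0.5  1. ] w 0.05992410110679432
offset mm [ -4.8   0.  146.6] rot [-0.002 -0.     0.038]
```

>>> carry_out([
  {"offset": [-4.8, 0, 30], "rotation": [0, 0, 0.038], "grip": 60},
  {"offset": [-4.8, 0, 70], "rotation": [0, 0, 0.038], "grip": 60},
  {"offset": [-4.8, 0, 100], "rotation": [0, 0, 0.038], "grip": 60},
  {"offset": [-4.8, 0, 100], "rotation": [0, 0, 0.038], "grip": 60},
])

```text
clock: 2.5
ee_pos: [0.6057, -0.2786, 0.1105]
tcp_rot: [-2.617, -1.727, 0.005]
contact_force: [-0.7, -0.0, 0.7]
grip_width: 0.06
```

```bash
python3 - <<'E'
from h import *
s=camera("side")[:,:,::-1];t=camera("top")[:,:,::-1]
a=cv2.resize(s[200:380,280:440],None,fx=3,fy=3,interpolation=2)
b=cv2.resize(cv2.convertScaleAbs(t[120:260,350:510],alpha=2.5),None,fx=3,fy=3,interpolation=2)
cv2.imwrite("pics/d1.png",a);cv2.imwrite("pics/d2.png",b)
E
python3 go.py 0.6072 -0.2815 0.066 66.7
```

```text
now [ 0.6081 -0.2803  0.1153] phi 66.85 tilt -1.0 t 2.6 F [-0.2  0.4  0.1] w 0.059885938612604606
offset mm [-1.5 -0.4 49.3] rot [ 0.001 -0.     0.003]
```

View pics/d1.png

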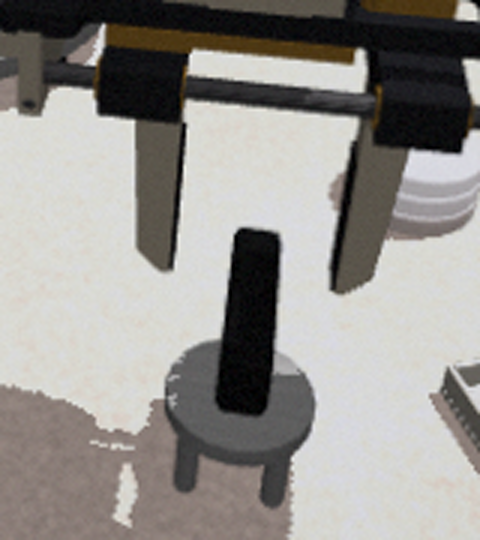

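View pics/d2.png

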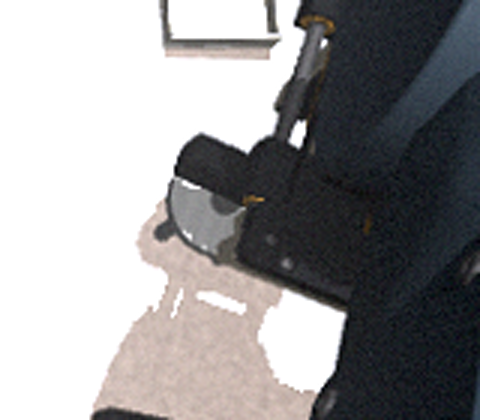

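Fingers straddle the bar; the key sits centred between them. I'll descend and grip.

>>> carry_out([
  {"offset": [-1.5, 0, 25], "rotation": [0, 0, 0], "grip": 60},
  {"offset": [-1.5, 0, 48.5], "rotation": [0, 0, 0], "grip": 60},
  {"offset": [-1.5, 0, 48.5], "rotation": [0, 0, 0], "grip": 60},
  {"offset": [-1.5, 0, 48.5], "rotation": [0, 0, 0], "grip": 10},
  {"offset": [-1.5, 0, 48.5], "rotation": [0, 0, 0], "grip": 10},
  {"offset": [-1.5, 0, 48.5], "rotation": [0, 0, 0], "grip": 10},
  {"offset": [-1.5, 0, 48.5], "rotation": [0, 0, 0], "grip": 10},
  {"offset": [-1.5, 0, 48.5], "rotation": [0, 0, 0], "grip": 10},
  {"offset": [-1.5, 0, 48.5], "rotation": [0, 0, 0], "grip": 10},
], grip_force=60)

```text
clock: 3.5
ee_pos: [0.6071, -0.2825, 0.0656]
tcp_rot: [-2.623, -1.729, 0.0]
contact_force: [-1.1, -1.0, 2.6]
grip_width: 0.0196
```

```bash
python3 go.py 0.6072 -0.2815 0.18 66.7
```

```text
now [ 0.6071 -0.2825  0.0656] phi 66.79 tilt -1.0 t 3.5 F [-1.1 -1.   2.6] w 0.019611026832135954
offset mm [   0.9   -0.4 -114.4] rot [-0.     0.     0.002]
```

>>> carry_out([
  {"offset": [0, 0, -10], "rotation": [0, 0, 0], "grip": 10},
  {"offset": [0, 0, -35], "rotation": [0, 0, 0], "grip": 10},
  {"offset": [0, 0, -75], "rotation": [0, 0, 0], "grip": 10},
  {"offset": [0, 0, -115], "rotation": [0, 0, 0], "grip": 10},
  {"offset": [0, 0, -125], "rotation": [0, 0, 0], "grip": 10},
])

```text
clock: 4.0
ee_pos: [0.6087, -0.2833, 0.1956]
tcp_rot: [2.618, 1.726, 0.005]
contact_force: [0.1, 0.6, -2.5]
grip_width: 0.0196
```

```bash
python3 go.py 0.538 0.037 0.195 46.5
```

```text
now [ 0.6087 -0.2833  0.1956] phi 66.8 tilt -0.99998 t 4.0 F [ 0.1  0.6 -2.5] w 0.019585185178265234
offset mm [ 266.5 -191.2   -0.9] rot [ 0.007 -0.001  0.354]
```

>>> carry_out([
  {"offset": [20, -15, 0], "rotation": [0, 0, 0.05], "grip": 10},
  {"offset": [60, -43, 0], "rotation": [0, 0, 0.1], "grip": 10},
  {"offset": [98, -70, 0], "rotation": [0, 0, 0.16], "grip": 10},
  {"offset": [137, -98, 0], "rotation": [0, 0, 0.22], "grip": 10},
  {"offset": [175, -125, 0], "rotation": [0, 0, 0.28], "grip": 10},
  {"offset": [213, -153, 0], "rotation": [0, 0, 0.354], "grip": 10},
  {"offset": [245, -176, 0], "rotation": [0, 0, 0.354], "grip": 10},
  {"offset": [267, -191, 0], "rotation": [0, 0, 0.354], "grip": 10},
  {"offset": [267, -191, 0], "rotation": [0, 0, 0.354], "grip": 10},
  {"offset": [267, -191, 0], "rotation": [0, 0, 0.354], "grip": 10},
])

```text
clock: 5.0
ee_pos: [0.5365, 0.0383, 0.1898]
tcp_rot: [-2.885, -1.242, 0.002]
contact_force: [-0.1, -1.1, -3.2]
grip_width: 0.0198
```

```bash
python3 - <<'E'
from h import *
s=camera("side")[:,:,::-1];t=camera("top")[:,:,::-1]
cv2.imwrite("pics/es.png",s);cv2.imwrite("pics/et.png",t)
cv2.imwrite("pics/e1.png",cv2.resize(s[60:240,160:360],None,fx=3.3,fy=3.3,interpolation=2))
cv2.imwrite("pics/e2.png",cv2.convertScaleAbs(t,alpha=2))
E
python3 go.py 0.538 0.037 0.195 46.5
```

```text
now [0.5369 0.0373 0.19  ] phi 46.47 tilt -1.0 t 5.1 F [ 0.3  0.6 -3.6] w 0.019627186895533076
offset mm [ 0.5  1.1 -5. ] rot [-0.     0.001 -0.   ]
```

View pics/e1.png

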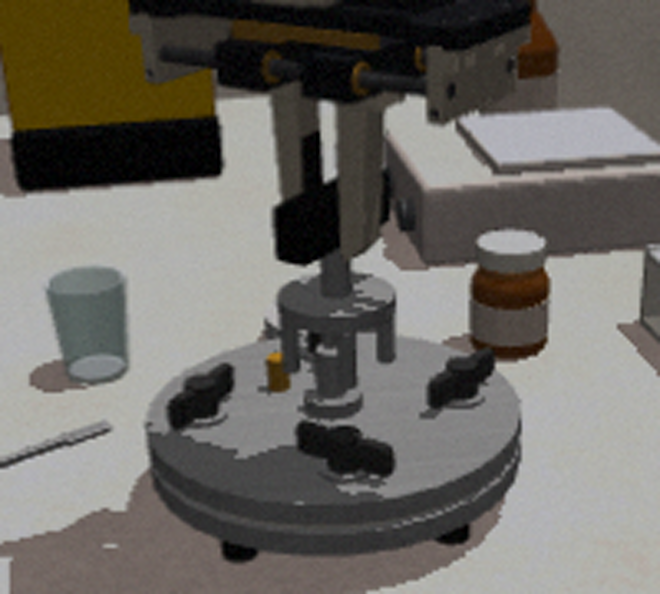

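View pics/e2.png

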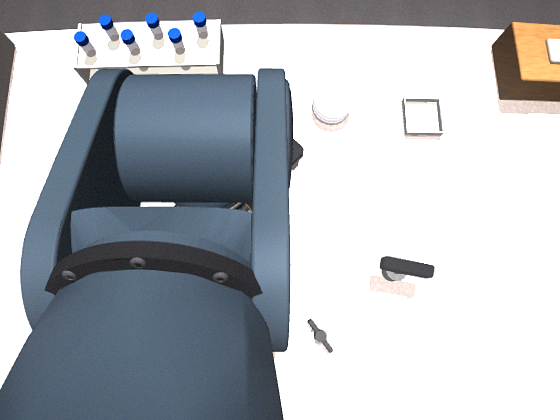

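```bash
python3 - <<'E'
from h import *
print(onplane("side",[(160+337/3.3,60+297/3.3)],.1664))
print(onplane("side",[(160+p[0]/3.3,60+p[1]/3.3) for p in[(290,370),(386,361),(344,394)]],.1244))
print(proj("side",[[.537,.0373,.1664]]), proj("side",[[.538,.037,.084]]))
# expected disc outline
th=np.linspace(0,2*np.pi,73);c=np.array([.537,.0373])
P=proj("side",np.c_[c[0]+.0315*np.cos(th),c[1]+.0315*np.sin(th),0*th+.1664]);print("disc x range expected",P.min(0),P.max(0))
print("seen x",160+276/3.3,160+397/3.3)
E
```

```text
[[0.53809023 0.03142344 0.1664    ]]
[[0.51185111 0.03774733 0.1244    ]
 [0.56431308 0.03702097 0.1244    ]
 [0.53553148 0.00243821 0.1244    ]]
[[260.96782953 148.79674651]] [[263.32214511 190.85481594]]
disc x range expected [242.76343987 142.15084106] [279.15699333 155.98567695]
seen x 243.63636363636363 280.3030303030303
```

```bash
python3 - <<'E'
from meas import *
for a,b in [((264.4,196.2),(236.2,226.3)),((302.6,172.2),(190.5,174.5)),((220.3,180),(180.9,273.9)),((258.5,167.3),(136.5,220.2))]: print(tri(a,b))
E
python3 go.py 0.538 0.0373 0.13 46.5
```

```text
(array([0.53897839, 0.03753886, 0.07224199]), np.float64(0.0013880327847804166))
(array([0.62670735, 0.11086045, 0.07681924]), np.float64(0.00785007492535193))
(array([0.46412098, 0.12358049, 0.07262593]), np.float64(7.491914017023418e-05))
(array([0.55262979, 0.20200497, 0.05592069]), np.float64(0.00016658738402541972))
now [0.5369 0.0373 0.19  ] phi 46.47 tilt -1.0 t 5.1 F [ 0.3  0.6 -3.6] w 0.019627186895533076
offset mm [ 0.8  0.9 60. ] rot [-0.     0.001 -0.   ]
```

>>> carry_out([
  {"offset": [1, 1, 10], "rotation": [0, 0, 0], "grip": 10},
  {"offset": [1, 1, 25], "rotation": [0, 0, 0], "grip": 10},
  {"offset": [1, 1, 35], "rotation": [0, 0, 0], "grip": 10},
  {"offset": [1, 1, 45], "rotation": [0, 0, 0], "grip": 10},
  {"offset": [1, 1, 53], "rotation": [0, 0, 0], "grip": 10},
  {"offset": [1, 1, 60], "rotation": [0, 0, 0], "grip": 10},
  {"offset": [1, 1, 60], "rotation": [0, 0, 0], "grip": 10},
])

```text
clock: 5.8
ee_pos: [0.5379, 0.0382, 0.1295]
tcp_rot: [-2.886, -1.24, 0.002]
contact_force: [-0.1, -0.3, -2.9]
grip_width: 0.0201
```

```bash
python3 - <<'E'
from h import *
s=camera("side")[:,:,::-1]
cv2.imwrite("pics/f1.png",cv2.resize(s[100:240,180:340],None,fx=4,fy=4,interpolation=2))
E
python3 go.py 0.538 0.0373 0.1285 -29
```

```text
now [0.5382 0.0382 0.1302] phi 46.51 tilt -1.0 t 5.85 F [-0.7 -0.6 -2.8] w 0.019572158792772496
offset mm [-0.8  0.5  1.7] rot [-0.000e+00  1.000e-03  1.318e+00]
```

View pics/f1.png

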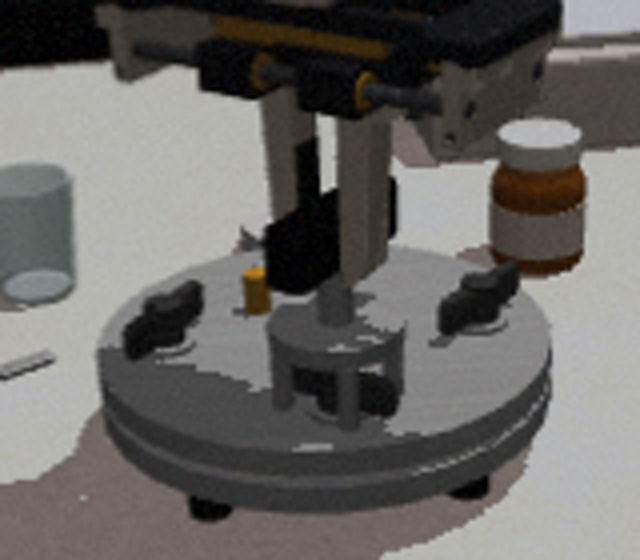

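>>> carry_out([
  {"offset": [0, 0, 1.5], "rotation": [0, 0, 0.13], "grip": 10},
  {"offset": [0, 0, 1.5], "rotation": [0, 0, 0.27], "grip": 10},
  {"offset": [0, 0, 1.5], "rotation": [0, 0, 0.41], "grip": 10},
  {"offset": [0, 0, 1.5], "rotation": [0, 0, 0.51], "grip": 10},
  {"offset": [0, 0, 1.5], "rotation": [0, 0, 0.61], "grip": 10},
  {"offset": [0, 0, 1.5], "rotation": [0, 0, 0.71], "grip": 10},
  {"offset": [0, 0, 1.5], "rotation": [0, 0, 0.81], "grip": 10},
  {"offset": [0, 0, 1.5], "rotation": [0, 0, 0.91], "grip": 10},
  {"offset": [0, 0, 1.5], "rotation": [0, 0, 1.0], "grip": 10},
  {"offset": [0, 0, 1.5], "rotation": [0, 0, 1.07], "grip": 10},
])

```text
clock: 6.85
ee_pos: [0.5375, 0.0378, 0.1292]
tcp_rot: [3.114, -0.409, -0.003]
contact_force: [-4.2, -3.0, -2.0]
grip_width: 0.0194
```

```bash
python3 - <<'E'
from h import *
s=camera("side")[:,:,::-1]
cv2.imwrite("pics/g1.png",cv2.resize(s[100:240,180:340],None,fx=4,fy=4,interpolation=2))
E
python3 go.py 0.5383 0.0373 0.1285 -29
```

```text
now [0.5376 0.0379 0.1291] phi -15.18 tilt -1.0 t 6.9 F [-3.7 -1.8 -1.9] w 0.019521202959160263
offset mm [0.8 0.4 0.6] rot [0.001 0.001 0.241]
```

View pics/g1.png

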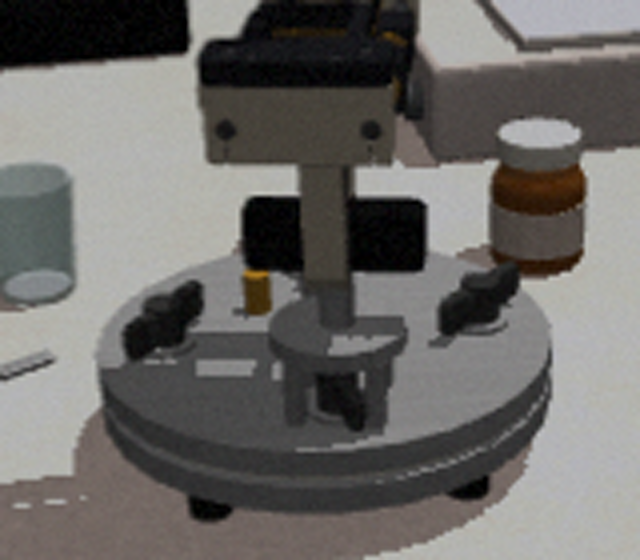

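>>> carry_out([
  {"offset": [0.5, 0, 0.5], "rotation": [0, 0, 0.1], "grip": 10},
  {"offset": [0.5, 0, 0.5], "rotation": [0, 0, 0.19], "grip": 10},
  {"offset": [0.5, 0, 0.5], "rotation": [0, 0, 0.25], "grip": 10},
  {"offset": [0.5, 0, 0.5], "rotation": [0, 0, 0.25], "grip": 10},
  {"offset": [0.5, 0, 0.5], "rotation": [0, 0, 0.25], "grip": 10},
])

```text
clock: 7.4
ee_pos: [0.5384, 0.0381, 0.1285]
tcp_rot: [3.042, -0.785, -0.001]
contact_force: [-4.7, -1.1, -1.2]
grip_width: 0.0195
```

```bash
python3 - <<'E'
from h import *
s=camera("side")[:,:,::-1]
cv2.imwrite("pics/g2.png",cv2.resize(s[100:240,180:340],None,fx=4,fy=4,interpolation=2))
E
python3 go.py 0.5383 0.0373 0.19 -20
```

```text
now [0.5385 0.0381 0.1285] phi -28.98 tilt -1.0 t 7.45 F [-3.9 -1.  -2.7] w 0.0200834947599839
offset mm [  0.2   0.8 -61.5] rot [ 0.     0.    -0.157]
```

View pics/g2.png

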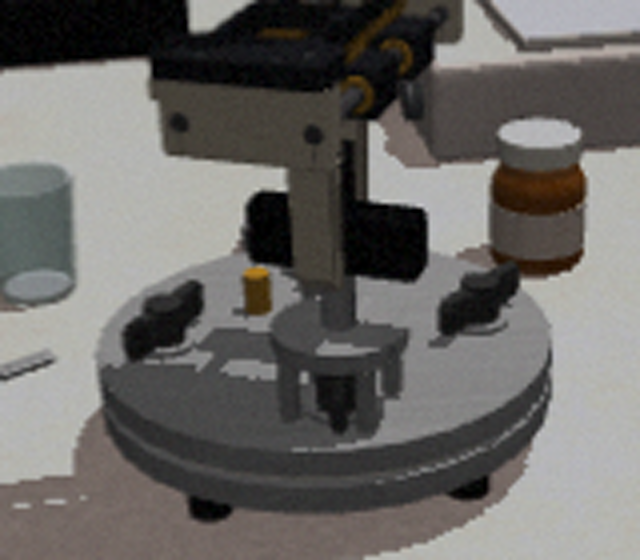

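```bash
python3 - <<'E'
from h import *
for a in(70,80,85.9,95,105):
    q=np.radians(a);print(a,((proj("side",[[.538-.032*np.cos(q),.0373-.032*np.sin(q),.075]])-[180,100])*4).round(0))
for a in(-20,-25,-29,-35):
    q=np.radians(a);d=.04*np.array([np.cos(q),np.sin(q),0]);c=np.array([.5385,.038,.1475]);print(a,((proj("side",[c-d,c+d])-[180,100])*4).round(0).tolist())
E
```

```text
70 [[320. 415.]]
80 [[333. 415.]]
85.9 [[340. 414.]]
95 [[352. 413.]]
105 [[363. 411.]]
-20 [[240.0, 231.0], [419.0, 239.0]]
-25 [[242.0, 227.0], [417.0, 242.0]]
-29 [[245.0, 225.0], [416.0, 244.0]]
-35 [[249.0, 221.0], [412.0, 248.0]]
```

>>> carry_out([
  {"offset": [0, 0.5, 0], "rotation": [0, 0, -0.1], "grip": 10},
  {"offset": [0, 0.5, 0], "rotation": [0, 0, -0.2], "grip": 10},
  {"offset": [0, 0.5, 0], "rotation": [0, 0, -0.2], "grip": 10},
  {"offset": [0, 0.5, -10], "rotation": [0, 0, -0.2], "grip": 10},
  {"offset": [0, 0.5, -30], "rotation": [0, 0, -0.2], "grip": 10},
  {"offset": [0, 0.5, -55], "rotation": [0, 0, -0.2], "grip": 10},
  {"offset": [0, 0.5, -62], "rotation": [0, 0, -0.2], "grip": 10},
  {"offset": [0, 0.5, -62], "rotation": [0, 0, -0.2], "grip": 10},
])

```text
clock: 8.25
ee_pos: [0.5392, 0.0377, 0.1916]
tcp_rot: [-3.104, 0.484, -0.004]
contact_force: [-0.1, 0.2, -3.9]
grip_width: 0.0199
```

```bash
python3 - <<'E'
from h import *
s=camera("side")[:,:,::-1]
cv2.imwrite("pics/g3.png",cv2.resize(s[100:240,180:340],None,fx=4,fy=4,interpolation=2))
E
python3 go.py 0.6235 0.1115 0.19 41
```

```text
now [0.5386 0.0377 0.1904] phi -17.7 tilt -1.0 t 8.3 F [-0.9  0.2 -3.2] w 0.019701599997462443
offset mm [ 58.5 -96.1   0.5] rot [ 0.000e+00 -1.000e-03 -1.025e+00]
```

View pics/g3.png

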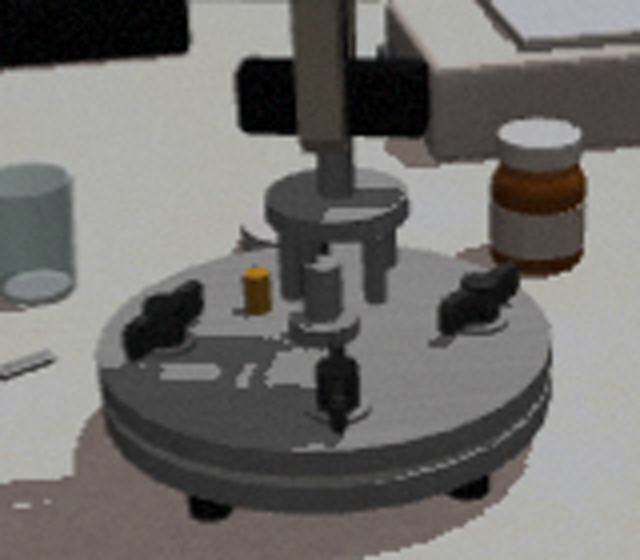

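>>> carry_out([
  {"offset": [5, -8, 0], "rotation": [0, 0, -0.1], "grip": 10},
  {"offset": [14, -23, 0], "rotation": [0, 0, -0.22], "grip": 10},
  {"offset": [23, -38, 0], "rotation": [0, 0, -0.36], "grip": 10},
  {"offset": [32, -53, 0], "rotation": [0, 0, -0.5], "grip": 10},
  {"offset": [41, -68, 0], "rotation": [0, 0, -0.64], "grip": 10},
  {"offset": [50, -82, 0], "rotation": [0, 0, -0.78], "grip": 10},
  {"offset": [56, -92, 0], "rotation": [0, 0, -0.92], "grip": 10},
  {"offset": [58.5, -96, 0], "rotation": [0, 0, -1.02], "grip": 10},
  {"offset": [58.5, -96, 0], "rotation": [0, 0, -1.025], "grip": 10},
  {"offset": [58.5, -96, 0], "rotation": [0, 0, -1.025], "grip": 10},
])

```text
clock: 9.3
ee_pos: [0.6228, 0.1112, 0.1893]
tcp_rot: [-2.943, -1.097, 0.003]
contact_force: [-0.4, 0.4, -3.1]
grip_width: 0.0195
```

```bash
python3 - <<'E'
from h import *
s=camera("side")[:,:,::-1]
cv2.imwrite("pics/i1.png",cv2.resize(s[80:220,220:380],None,fx=4,fy=4,interpolation=2))
# expected disc outline & prong tips
c=np.array([.6235,.1115]);th=np.linspace(0,2*np.pi,73)
P=(proj("side",np.c_[c[0]+.0315*np.cos(th),c[1]+.0315*np.sin(th),0*th+.1664])-[220,80])*4
print(P.min(0),P.max(0))
for a in (-4,86,176,266):
    q=np.radians(a);print(a,(proj("side",[[c[0]+.026*np.cos(q),c[1]+.026*np.sin(q),.1244]])-[220,80])*4)
print("hub",(proj("side",[[.6235,.1115,.084]])-[220,80])*4)
for a in(36,39,42,45,48):
    q=np.radians(a);d=.032*np.array([np.cos(q),np.sin(q),0]);C=np.r_[c,.078];print(a,((proj("side",[C-d,C+d])-[220,80])*4).round(0).tolist())
E
python3 go.py 0.6235 0.1115 0.13 41
```

```text
[252.40912403 180.63870225] [383.7076372  225.24566893]
-4 [[369.09018791 280.32349492]]
86 [[308.70041973 264.20020247]]
176 [[265.07534515 286.96845982]]
266 [[326.31272356 304.16856892]]
hub [[316.6139206  358.10024178]]
36 [[275.0, 390.0], [356.0, 349.0]]
39 [[277.0, 391.0], [354.0, 348.0]]
42 [[280.0, 392.0], [351.0, 347.0]]
45 [[283.0, 393.0], [349.0, 346.0]]
48 [[286.0, 393.0], [346.0, 346.0]]
now [0.6229 0.1111 0.1896] phi 40.89 tilt -1.0 t 9.35 F [-0.  -0.1 -3.2] w 0.019324860482167066
offset mm [ 0.7  0.2 59.6] rot [-0.001  0.001 -0.002]
```

View pics/i1.png

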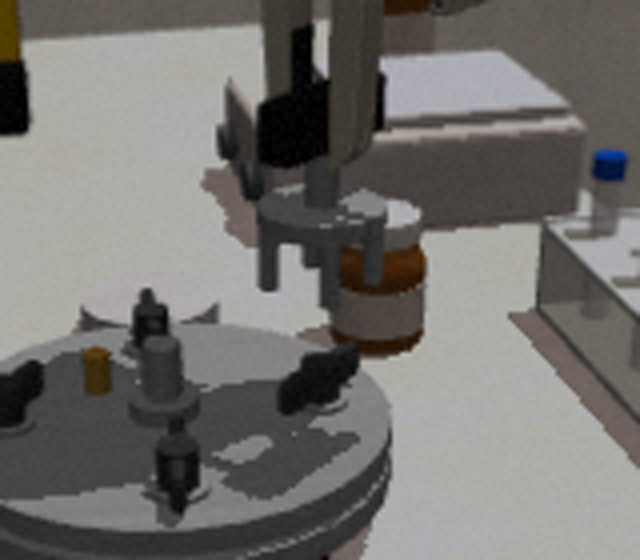

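>>> carry_out([
  {"offset": [0.7, 0, 10], "rotation": [0, 0, 0], "grip": 10},
  {"offset": [0.7, 0, 25], "rotation": [0, 0, 0], "grip": 10},
  {"offset": [0.7, 0, 35], "rotation": [0, 0, 0], "grip": 10},
  {"offset": [0.7, 0, 45], "rotation": [0, 0, 0], "grip": 10},
  {"offset": [0.7, 0, 54], "rotation": [0, 0, 0], "grip": 10},
  {"offset": [0.7, 0, 61], "rotation": [0, 0, 0], "grip": 10},
  {"offset": [0.7, 0, 61], "rotation": [0, 0, 0], "grip": 10},
])

```text
clock: 10.05
ee_pos: [0.6234, 0.1118, 0.1283]
tcp_rot: [-2.942, -1.102, 0.002]
contact_force: [-0.5, -0.9, -2.9]
grip_width: 0.0195
```

```bash
python3 - <<'E'
from h import *
s=camera("side")[:,:,::-1]
cv2.imwrite("pics/i2.png",cv2.resize(s[80:220,220:380],None,fx=4,fy=4,interpolation=2))
E
python3 go.py 0.6235 0.1115 0.1285 -30
```

```text
now [0.6238 0.1118 0.129 ] phi 41.07 tilt -1.0 t 10.1 F [ 1.1 -0.2 -2.9] w 0.019426760796679814
offset mm [-0.4  0.1  0.5] rot [-0.00e+00  1.00e-03  1.24e+00]
```

View pics/i2.png

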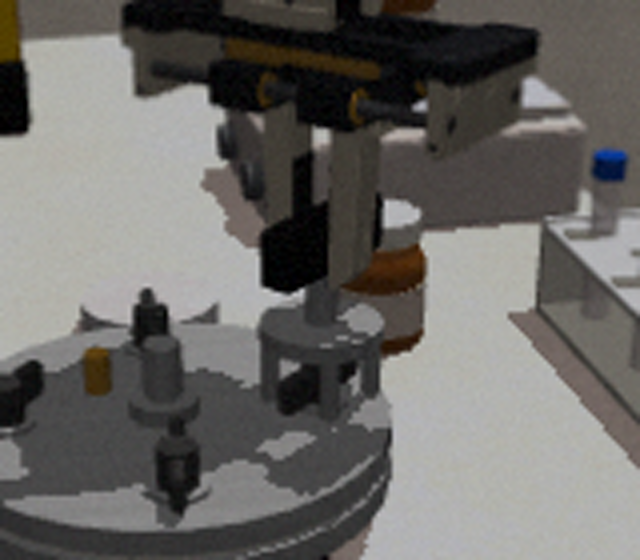

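>>> carry_out([
  {"offset": [0, 0, 0], "rotation": [0, 0, 0.13], "grip": 10},
  {"offset": [0, 0, 0], "rotation": [0, 0, 0.27], "grip": 10},
  {"offset": [0, 0, 0], "rotation": [0, 0, 0.41], "grip": 10},
  {"offset": [0, 0, 0], "rotation": [0, 0, 0.52], "grip": 10},
  {"offset": [0, 0, 0], "rotation": [0, 0, 0.63], "grip": 10},
  {"offset": [0, 0, 0], "rotation": [0, 0, 0.74], "grip": 10},
  {"offset": [0, 0, 0], "rotation": [0, 0, 0.85], "grip": 10},
  {"offset": [0, 0, 0], "rotation": [0, 0, 0.96], "grip": 10},
  {"offset": [0, 0, 0], "rotation": [0, 0, 1.06], "grip": 10},
  {"offset": [0, 0, 0], "rotation": [0, 0, 1.14], "grip": 10},
])

```text
clock: 11.1
ee_pos: [0.6241, 0.1123, 0.13]
tcp_rot: [-3.069, 0.666, -0.001]
contact_force: [-0.4, 1.3, -3.0]
grip_width: 0.0197
```

```bash
python3 go.py 0.6235 0.1115 0.1285 -29.5
```

```text
now [0.6241 0.1123 0.13  ] phi -24.47 tilt -1.0 t 11.1 F [-0.4  1.3 -3. ] w 0.019654381739478064
offset mm [-0.2  0.9  1.5] rot [-0.001 -0.     0.088]
```

>>> carry_out([
  {"offset": [0, 0.5, 0.5], "rotation": [0, 0, 0.05], "grip": 10},
  {"offset": [0, 0.5, 0.5], "rotation": [0, 0, 0.09], "grip": 10},
  {"offset": [0, 0.5, 0.5], "rotation": [0, 0, 0.09], "grip": 10},
  {"offset": [0, 0.5, 0.5], "rotation": [0, 0, 0.09], "grip": 10},
])

```text
clock: 11.5
ee_pos: [0.6241, 0.1119, 0.1296]
tcp_rot: [-3.038, 0.795, -0.002]
contact_force: [0.2, 4.1, -1.3]
grip_width: 0.0197
```

```bash
python3 - <<'E'
from h import *
s=camera("side")[:,:,::-1]
cv2.imwrite("pics/i3.png",cv2.resize(s[80:220,220:380],None,fx=4,fy=4,interpolation=2))
E
python3 go.py 0.6235 0.1115 0.19 -18
```

```text
now [0.6241 0.1118 0.1295] phi -29.33 tilt -1.0 t 11.55 F [ 0.6  3.5 -0.9] w 0.019567926394644115
offset mm [ -0.3   0.5 -60.5] rot [-0.001 -0.001 -0.198]
```

View pics/i3.png

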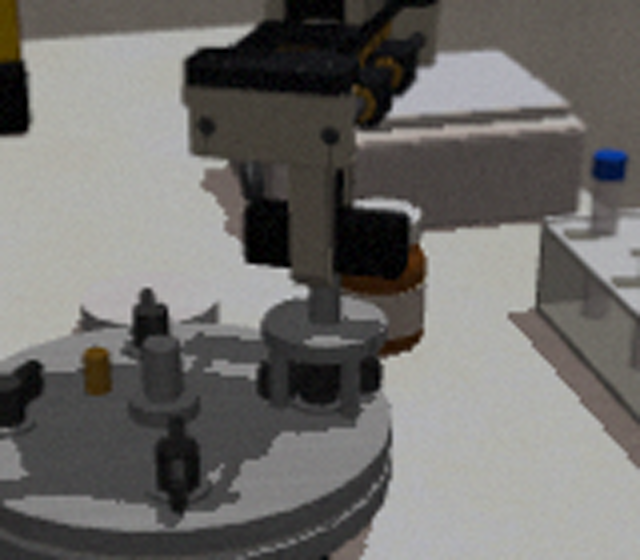

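Nut now lies radially: its wing tips at (265,378) and (371,374) are nearly level. I'll back off and lift.

>>> carry_out([
  {"offset": [0, 0.3, 0], "rotation": [0, 0, -0.1], "grip": 10},
  {"offset": [0, 0.3, 0], "rotation": [0, 0, -0.2], "grip": 10},
  {"offset": [0, 0.3, 0], "rotation": [0, 0, -0.2], "grip": 10},
  {"offset": [0, 0.3, -10], "rotation": [0, 0, -0.2], "grip": 10},
  {"offset": [0, 0.3, -30], "rotation": [0, 0, -0.2], "grip": 10},
  {"offset": [0, 0.3, -55], "rotation": [0, 0, -0.2], "grip": 10},
  {"offset": [0, 0.3, -62], "rotation": [0, 0, -0.2], "grip": 10},
  {"offset": [0, 0.3, -62], "rotation": [0, 0, -0.2], "grip": 10},
])

```text
clock: 12.35
ee_pos: [0.6241, 0.1111, 0.1922]
tcp_rot: [-3.102, 0.492, -0.004]
contact_force: [0.8, 0.8, -2.9]
grip_width: 0.0198
```

```bash
python3 - <<'E'
from h import *
s=camera("side")[:,:,::-1]
cv2.imwrite("pics/i4.png",cv2.resize(s[80:220,180:340],None,fx=4,fy=4,interpolation=2))
for a in(38,42,46,50,54):
    q=np.radians(a);d=.032*np.array([np.cos(q),np.sin(q),0]);C=np.r_[.4639,.1230,.078];print(a,((proj("side",[C-d,C+d])-[180,80])*4).round(0).tolist())
for a in(-14,-4,6):
    q=np.radians(a);d=.032*np.array([np.cos(q),np.sin(q),0]);C=np.r_[.6237,.1115,.078];print(a,((proj("side",[C-d,C+d])-[180,80])*4).round(0).tolist())
E
python3 go.py 0.4639 0.123 0.19 49
```

```text
38 [[111.0, 414.0], [207.0, 369.0]]
42 [[114.0, 415.0], [204.0, 368.0]]
46 [[117.0, 416.0], [200.0, 367.0]]
50 [[121.0, 417.0], [197.0, 366.0]]
54 [[125.0, 418.0], [193.0, 366.0]]
-14 [[414.0, 368.0], [540.0, 369.0]]
-4 [[414.0, 373.0], [539.0, 365.0]]
6 [[417.0, 378.0], [536.0, 360.0]]
now [0.6235 0.111  0.1908] phi -18.0 tilt -1.0 t 12.4 F [-0.1 -0.2 -4.3] w 0.019808012769847477
offset mm [-155.4   37.9    0.8] rot [ 0.    -0.    -1.169]
```

View pics/i4.png

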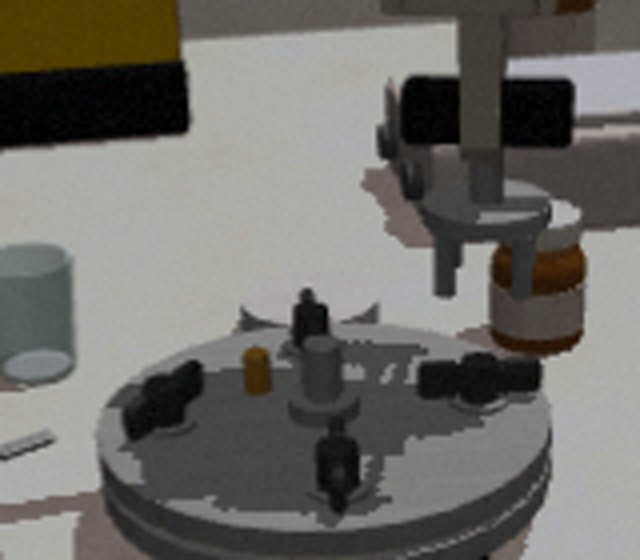

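>>> carry_out([
  {"offset": [-10, 2, 0], "rotation": [0, 0, -0.1], "grip": 10},
  {"offset": [-28, 7, 0], "rotation": [0, 0, -0.22], "grip": 10},
  {"offset": [-48, 12, 0], "rotation": [0, 0, -0.36], "grip": 10},
  {"offset": [-68, 17, 0], "rotation": [0, 0, -0.5], "grip": 10},
  {"offset": [-88, 21, 0], "rotation": [0, 0, -0.64], "grip": 10},
  {"offset": [-108, 26, 0], "rotation": [0, 0, -0.78], "grip": 10},
  {"offset": [-128, 31, 0], "rotation": [0, 0, -0.92], "grip": 10},
  {"offset": [-145, 35, 0], "rotation": [0, 0, -1.05], "grip": 10},
  {"offset": [-155, 38, 0], "rotation": [0, 0, -1.15], "grip": 10},
  {"offset": [-155.4, 38, 0], "rotation": [0, 0, -1.17], "grip": 10},
])

```text
clock: 13.4
ee_pos: [0.4625, 0.1228, 0.19]
tcp_rot: [-2.856, -1.308, 0.003]
contact_force: [-0.4, 0.4, -3.6]
grip_width: 0.0197
```

```bash
python3 - <<'E'
from h import *
s=camera("side")[:,:,::-1]
cv2.imwrite("pics/j1.png",cv2.resize(s[80:220,160:320],None,fx=4,fy=4,interpolation=2))
c=np.array([.4639,.123]);th=np.linspace(0,2*np.pi,73)
P=(proj("side",np.c_[c[0]+.0315*np.cos(th),c[1]+.0315*np.sin(th),0*th+.1664])-[160,80])*4
print(P.min(0),P.max(0))
print("hub",(proj("side",[[c[0],c[1],.084]])-[160,80])*4)
E
python3 go.py 0.4639 0.123 0.13 49
```

```text
[155.75545403 199.83669675] [289.79021465 246.80170189]
hub [[238.82872699 380.03936582]]
now [0.4635 0.1228 0.1903] phi 49.1 tilt -1.0 t 13.45 F [-0.3 -0.  -2.7] w 0.019770469590651568
offset mm [ 0.4  0.2 60.3] rot [-0.001  0.001  0.002]
```

View pics/j1.png

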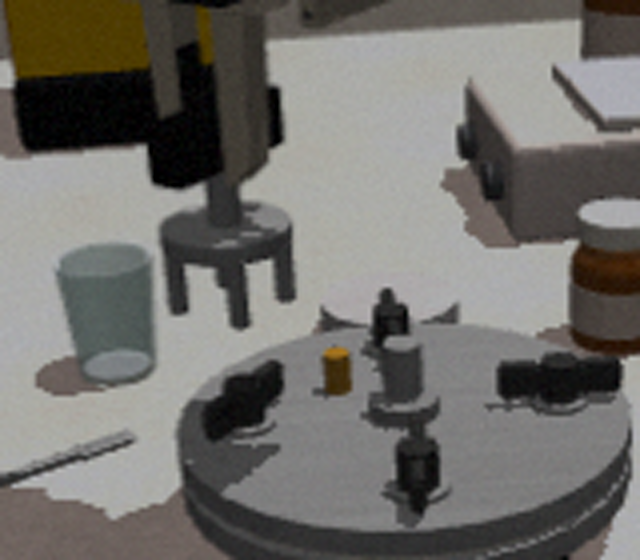

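>>> carry_out([
  {"offset": [0.4, 0, 10], "rotation": [0, 0, 0], "grip": 10},
  {"offset": [0.4, 0, 25], "rotation": [0, 0, 0], "grip": 10},
  {"offset": [0.4, 0, 35], "rotation": [0, 0, 0], "grip": 10},
  {"offset": [0.4, 0, 45], "rotation": [0, 0, 0], "grip": 10},
  {"offset": [0.4, 0, 54], "rotation": [0, 0, 0], "grip": 10},
  {"offset": [0.4, 0, 61.5], "rotation": [0, 0, 0], "grip": 10},
  {"offset": [0.4, 0, 61.5], "rotation": [0, 0, 0], "grip": 10},
])

```text
clock: 14.15
ee_pos: [0.4638, 0.1231, 0.1284]
tcp_rot: [-2.857, -1.304, 0.002]
contact_force: [0.4, -0.4, -2.5]
grip_width: 0.0197
```

```bash
python3 - <<'E'
from h import *
s=camera("side")[:,:,::-1]
cv2.imwrite("pics/j2.png",cv2.resize(s[80:220,160:320],None,fx=4,fy=4,interpolation=2))
E
python3 go.py 0.4639 0.123 0.1285 -29.5
```

```text
now [0.4642 0.1232 0.1291] phi 49.08 tilt -1.0 t 14.2 F [ 0.2 -0.  -2.9] w 0.0195818120297007
offset mm [-0.3 -0.1  0.6] rot [-0.000e+00  1.000e-03  1.372e+00]
```

View pics/j2.png

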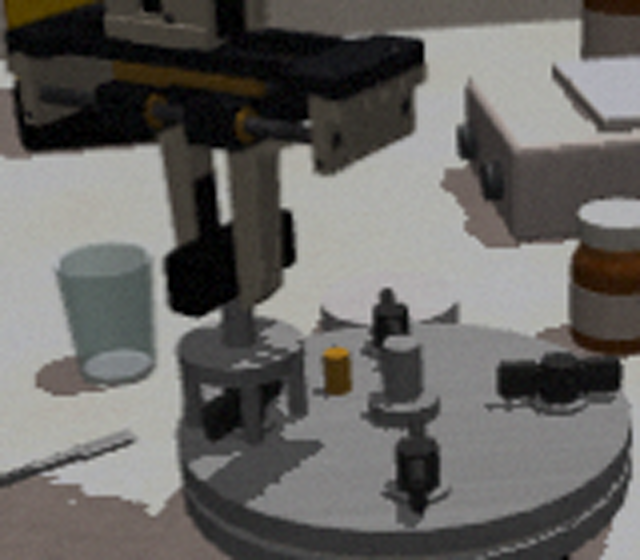

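>>> carry_out([
  {"offset": [0, 0, 0], "rotation": [0, 0, 0.13], "grip": 10},
  {"offset": [0, 0, 0], "rotation": [0, 0, 0.27], "grip": 10},
  {"offset": [0, 0, 0], "rotation": [0, 0, 0.41], "grip": 10},
  {"offset": [0, 0, 0], "rotation": [0, 0, 0.52], "grip": 10},
  {"offset": [0, 0, 0], "rotation": [0, 0, 0.63], "grip": 10},
  {"offset": [0, 0, 0], "rotation": [0, 0, 0.74], "grip": 10},
  {"offset": [0, 0, 0], "rotation": [0, 0, 0.85], "grip": 10},
  {"offset": [0, 0, 0], "rotation": [0, 0, 0.96], "grip": 10},
  {"offset": [0, 0, 0], "rotation": [0, 0, 1.07], "grip": 10},
  {"offset": [0, 0, 0], "rotation": [0, 0, 1.15], "grip": 10},
])

```text
clock: 15.2
ee_pos: [0.4643, 0.1236, 0.1299]
tcp_rot: [-3.106, 0.466, -0.0]
contact_force: [-1.8, 3.6, -2.5]
grip_width: 0.0197
```

```bash
python3 go.py 0.4639 0.123 0.1285 -29.5
```

```text
now [0.4643 0.1236 0.1299] phi -17.06 tilt -1.0 t 15.2 F [-1.8  3.6 -2.5] w 0.019748902980412184
offset mm [-0.2  0.7  1.4] rot [-0.001 -0.     0.217]
```

>>> carry_out([
  {"offset": [0, 0.4, 0.5], "rotation": [0, 0, 0.09], "grip": 10},
  {"offset": [0, 0.4, 0.5], "rotation": [0, 0, 0.17], "grip": 10},
  {"offset": [0, 0.4, 0.5], "rotation": [0, 0, 0.22], "grip": 10},
  {"offset": [0, 0.4, 0.5], "rotation": [0, 0, 0.22], "grip": 10},
  {"offset": [0, 0.4, 0.5], "rotation": [0, 0, 0.22], "grip": 10},
])

```text
clock: 15.7
ee_pos: [0.4645, 0.1231, 0.1294]
tcp_rot: [-3.038, 0.795, -0.001]
contact_force: [-0.7, 4.2, -1.4]
grip_width: 0.0197
```

```bash
python3 - <<'E'
from h import *
s=camera("side")[:,:,::-1]
cv2.imwrite("pics/j3.png",cv2.resize(s[80:220,160:320],None,fx=4,fy=4,interpolation=2))
E
python3 go.py 0.4639 0.123 0.1256 -18
```

```text
now [0.4645 0.1231 0.1294] phi -29.32 tilt -1.0 t 15.75 F [ 0.3  3.8 -1.4] w 0.019372776282803043
offset mm [-0.5  0.4  3.8] rot [-0.001 -0.001 -0.198]
```

View pics/j3.png

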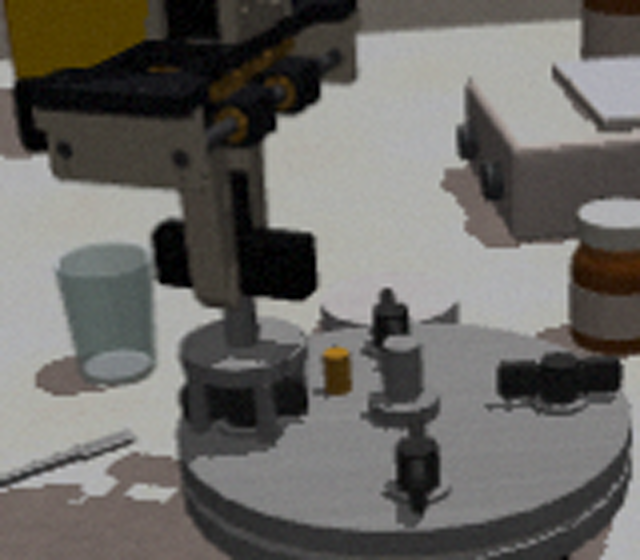

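>>> carry_out([
  {"offset": [0, 0.3, 0], "rotation": [0, 0, -0.1], "grip": 10},
  {"offset": [0, 0.3, 0], "rotation": [0, 0, -0.2], "grip": 10},
  {"offset": [0, 0.3, 0], "rotation": [0, 0, -0.2], "grip": 10},
  {"offset": [0, 0.3, 1], "rotation": [0, 0, -0.2], "grip": 10},
  {"offset": [0, 0.3, 2], "rotation": [0, 0, -0.2], "grip": 10},
  {"offset": [0, 0.3, 3], "rotation": [0, 0, -0.2], "grip": 10},
  {"offset": [0, 0.3, 3], "rotation": [0, 0, -0.2], "grip": 10},
  {"offset": [0, 0.3, 3], "rotation": [0, 0, -0.2], "grip": 10},
])

```text
clock: 16.55
ee_pos: [0.464, 0.1225, 0.1259]
tcp_rot: [3.103, -0.491, -0.0]
contact_force: [0.1, -0.3, -2.7]
grip_width: 0.0196
```

```bash
python3 go.py 0.4639 0.123 0.1256 -18
```

```text
now [0.464  0.1225 0.1259] phi -17.97 tilt -1.0 t 16.55 F [ 0.1 -0.3 -2.7] w 0.01964416532915143
offset mm [-0.2 -0.4  0.3] rot [0.    0.    0.001]
```

Not touching yet (still carrying about 3 N); lower a bit further.

>>> carry_out([
  {"offset": [0, 0, 0.5], "rotation": [0, 0, 0], "grip": 10},
  {"offset": [0, 0, 1], "rotation": [0, 0, 0], "grip": 10},
  {"offset": [0, 0, 1], "rotation": [0, 0, 0], "grip": 10},
])

```text
clock: 16.85
ee_pos: [0.4642, 0.1226, 0.1255]
tcp_rot: [-3.103, 0.49, -0.001]
contact_force: [-2.5, 0.1, 5.9]
grip_width: 0.0196
```

>>> carry_out([
  {"offset": [0, 0, -0.5], "rotation": [0, 0, 0], "grip": 22},
  {"offset": [0, 0, -0.5], "rotation": [0, 0, 0], "grip": 30},
  {"offset": [0, 0, -0.5], "rotation": [0, 0, 0], "grip": 45},
  {"offset": [0, 0, -0.5], "rotation": [0, 0, 0], "grip": 50},
  {"offset": [0, 0, -0.5], "rotation": [0, 0, 0], "grip": 50},
])

```text
clock: 17.35
ee_pos: [0.4641, 0.1225, 0.1254]
tcp_rot: [3.103, -0.49, 0.0]
contact_force: [1.1, 0.3, -0.4]
grip_width: 0.0477
```

```bash
python3 - <<'E'
from h import *
s=camera("side")[:,:,::-1]
cv2.imwrite("pics/k1.png",cv2.resize(s[80:220,160:320],None,fx=4,fy=4,interpolation=2))
E
python3 go.py 0.464 0.1225 0.28 -18
```

```text
now [0.464  0.1225 0.1254] phi -17.95 tilt -1.0 t 17.4 F [ 0.8 -0.5  1.1] w 0.04928772466641565
offset mm [  -0.     0.  -154.6] rot [0.    0.    0.001]
```

View pics/k1.png

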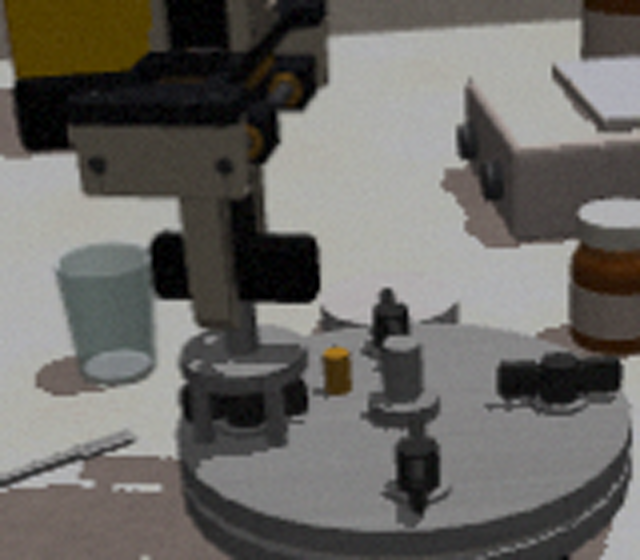

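Key stands released. I'll lift clear, then back off towards the right so the top camera can see.

>>> carry_out([
  {"offset": [0, 0, -8], "rotation": [0, 0, 0], "grip": 50},
  {"offset": [0, 0, -25], "rotation": [0, 0, 0], "grip": 50},
  {"offset": [0, 0, -55], "rotation": [0, 0, 0], "grip": 50},
  {"offset": [0, 0, -95], "rotation": [0, 0, 0], "grip": 50},
  {"offset": [0, 0, -140], "rotation": [0, 0, 0], "grip": 50},
  {"offset": [0, 0, -180], "rotation": [0, 0, 0], "grip": 50},
  {"offset": [0, 0, -180], "rotation": [0, 0, 0], "grip": 50},
])

```text
clock: 18.1
ee_pos: [0.4657, 0.1228, 0.3111]
tcp_rot: [-3.1, 0.489, -0.014]
contact_force: [0.7, 0.0, 0.0]
grip_width: 0.0497
```

```bash
python3 go.py 0.32 -0.3 0.30 -18
```

```text
now [0.4657 0.1228 0.3111] phi -17.94 tilt -0.99996 t 18.1 F [0.7 0.  0. ] w 0.04973470574182863
offset mm [ -8.5 447.2   9.2] rot [-0.004 -0.008  0.001]
```

>>> carry_out([
  {"offset": [-8, 447, 0], "rotation": [0, 0, 0], "grip": 50},
  {"offset": [-8, 447, 0], "rotation": [0, 0, 0], "grip": 50},
  {"offset": [-8, 447, 0], "rotation": [0, 0, 0], "grip": 50},
  {"offset": [-8, 447, 0], "rotation": [0, 0, 0], "grip": 50},
  {"offset": [-8, 447, 0], "rotation": [0, 0, 0], "grip": 50},
  {"offset": [-8, 447, 0], "rotation": [0, 0, 0], "grip": 50},
  {"offset": [-8, 447, 0], "rotation": [0, 0, 0], "grip": 50},
  {"offset": [-8, 447, 0], "rotation": [0, 0, 0], "grip": 50},
  {"offset": [-8, 447, 0], "rotation": [0, 0, 0], "grip": 50},
  {"offset": [-8, 447, 0], "rotation": [0, 0, 0], "grip": 50},
])

```text
clock: 19.1
ee_pos: [0.3167, -0.304, 0.3049]
tcp_rot: [3.102, -0.498, -0.001]
contact_force: [1.0, -0.4, 0.1]
grip_width: 0.0496
```

```bash
python3 - <<'E'
from meas import *
s=camera("side")[:,:,::-1];t=camera("top")[:,:,::-1]
cv2.imwrite("pics/ls.png",s);cv2.imwrite("pics/lt.png",t)
cv2.imwrite("pics/l1.png",cv2.resize(s[80:220,160:320],None,fx=4,fy=4,interpolation=2))
cv2.imwrite("pics/l2.png",cv2.resize(cv2.convertScaleAbs(t[145:305,105:270],alpha=2),None,fx=3.7,fy=3.7,interpolation=2))
print([(a,c.round(1)) for a,c,p in comps("top",t,(110,150,265,300),30)])
for th in (30,44):
  for a,c,p in comps("top",t,(110,150,265,300),th): print(th,a,c.round(1),np.degrees(axis(onplane("top",p,.075))).round(1))
print([(a,c.round(1)) for a,c,p in comps("side",s,(190,130,245,165),30)])
E
python3 go.py 0.32 -0.3 0.30 -18
```

```text
[(np.int32(95), array([191. , 182.4])), (np.int32(99), array([144.4, 221.6])), (np.int32(1010), array([171.5, 270.1]))]
30 95 [191.  182.4] 163.0
30 99 [144.4 221.6] 94.0
30 1010 [171.5 270.1] 161.8
44 318 [190.6 174.5] 176.4
44 329 [136.5 220.2] 83.9
44 315 [236.  226.2] 80.8
44 108 [242.3 265. ] 143.4
44 1058 [171.6 270.2] 161.8
[(np.int32(641), array([218.4, 146.5]))]
now [ 0.3181 -0.3005  0.3049] phi -18.08 tilt -1.0 t 19.2 F [ 0.7  0.6 -0.1] w 0.04982924180843947
offset mm [ 1.6 -1.1  4.9] rot [-0.001  0.001 -0.001]
```

View pics/l1.png

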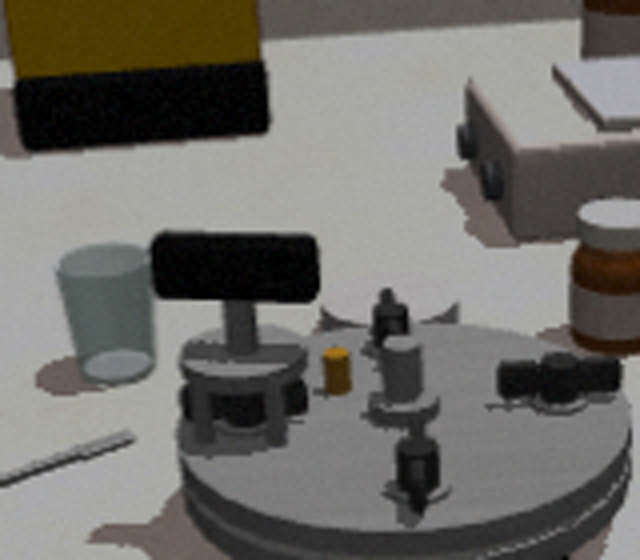

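View pics/l2.png

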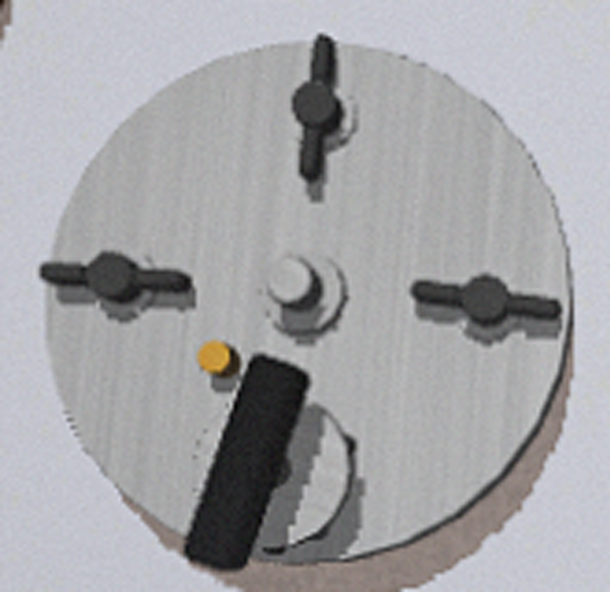

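```bash
python3 - <<'E'
from h import *
print(tri((218.4,146.5),(171.5,270.1)))
c=np.array([.5437,.1171]);p=tri((218.4,146.5),(171.5,270.1))[0];a=np.radians(85.9);d=p[:2]-c
print(d@[np.cos(a),np.sin(a)],d@[-np.sin(a),np.cos(a)])
print(r.get_state()["joint_vel"].round(3)); r.finish_job()
E
```

```text
(array([0.46645944, 0.12255542, 0.14433896]), np.float64(0.0008060886246252874))
-8.104216880738104e-05 0.0774329338928592
[ 0.049 -0.016  0.01   0.002  0.003  0.007]
the job is handed in; nothing more can be done
```

I turned the three loose nuts with the four-pronged key, nut_opposite first, then nut_right, then nut_left. I left the key standing over nut_left, moved the arm clear, and handed the job in at about 19 s.

My last checks, from both cameras with the gripper out of the way:
- **nut_opposite:** about 5° past pointing at the middle; the limit is 20°.
- **nut_right:** within about 1° of pointing at the middle.
- **nut_left:** the key hid it from the top camera. In the side picture its wings run parallel to nut_right's, so it looks aligned, but I did not measure its angle.
- **Key:** handle centre at about x 0, y 77, z 144 mm in the holder frame. It looks upright in the side picture; I did not measure its tilt.

One early side-camera fix on nut_right disagreed with the top camera by 8 mm, so I placed that nut from the holder's geometry instead, and the key fitted over it. No other check disagreed or failed, but the hand-in gives no verdict.

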